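# Lean the long well plate on the draining stand

## Task

Take the one long well plate out of the slotted wooden rack and lean it on the draining stand to drip dry: its lower end standing on the white tray just behind the low stop bar, touching it or nearly so, and its upper part resting back against the upright wooden panel, near the middle of the panel and square to it. Leave the two short plates standing in the rack.

Things in the scene. Friction and masses are not known exactly. Their poses are not given: they have to be found in the camera images.
- long_plate_mid (a point): Centre of the long grey plastic well plate, 240 long, 64 wide, 10 mm thick, 0.16 kg, two rows of eight wells, flat faces. z: along its length (up at the start; lower end 120 mm along -z), x: width, y: thickness. It stands in a slot of a fixed wooden rack of its yaw, lower end 12 mm and rack top 47 mm above the bench; slot 35 mm deep, 1.5 mm play per face: lift it straight out.
- stand: Draining stand, fixed. Origin: centre of its underside, on the bench. White tray 220 (x) by 150 (y), 8 mm thick. On it, along all of x: a low wooden stop bar (y -33 to -18 mm, top 23 mm above the bench) and an upright wooden panel (y +47 to +65 mm, top 148 mm above the bench). With its foot at the bar the long plate leans 22 degrees to +y on the panel's top edge, 80 mm of it above.
- short_plate_a_mid (a point): Centre of a short well plate (90 long, 64 wide, 10 mm thick, two rows of three wells), upright, its top 102 mm above the bench, in another slot of the same rack, axes as the long plate's; stays there. The rack's three slots lie 45 mm apart along the plates' y; which plate is in which varies.
- short_plate_b_mid (a point): Centre of the other short well plate, the same as the first, in the remaining slot of the rack; stays there.
Not all that is in view belongs to the job. What is shaped like the part that bears long_plate_mid but green or pink is not meant.

How it is judged:
By the outcome, as a careful person would: the job done as asked, in the order asked, and still so for the second after the job is handed in, with the robot touching nothing.
It also fails if it takes over 38 s, if anything falls off the work surface, if the arm or the gripper's body presses on something with over 40 N, if the wrist force passes 120 N, or if a joint passes its speed limit or range.

## Robot

A 6-joint arm with a two-finger parallel gripper is mounted at the origin on the work surface. World frame = base frame: x ahead of the robot, y to its left, z up, the work surface at z = 0. Lengths are in m, angles in rad, forces in N, time in s.
With the tool pointing down it reaches from about 0.375 to 0.9 m from the base axis. Payload 3.1 kg.
Tool frame: the origin (TCP) lies midway between the tips of the shut fingers; the grasp point (between the pads) lies 19 mm behind it; x points along the fingers, y is the direction in which the jaws open and shut, and the axes are right-handed (so a half turn about x gives the same grasp; the last joint's range is limited). The gripper opens to 85 mm and grips with 20 to 120 N. Pads are 22 mm wide; open, the fingers measure 114 mm over their backs; the gripper's body (76 mm by 85 mm) begins 54 mm behind the grasp point. The pads swing forward as they close: fully open they stand 13 mm farther back than shut.
Start: joints at [-1.317, 0.527, 1.433, -0, 1.181, -0.178], TCP at [0.262, -0.568, 0.231] pointing down, gripper open.
Joint ranges: [-3.08, 3.08], [-0.75, 2.2], [0.22, 2.44], [-1.43, 4.57], [0, 2.65], [-2.85, 2.85]. Speed limits (rad/s): [2.79, 2.79, 3.14, 3.14, 3.14, 3.14].

## Interface

Orientations are given as a unit quaternion [x, y, z, w].
In Python, from station import manip gives the robot as it stands.
- The arm moves only by the tool carry_out, never from a script. Its argument "commands" is a list that holds one entry, the list of rows, each a list of 7 numbers: the shift along the tool's x, y, z in units of 25 mm (1.0 is 25 mm), then the turn, a rotation vector about the tool's x, y, z in units of 5 degrees (1.0 is 5 degrees), then the finger opening in mm, from 0 to 85.4. A call has exactly 5 rows; each row is the pose to reach, as a shift and turn from the pose commanded when the call began, along the tool's axes at that moment; what a row does not reach only later rows make up. A row lasts 1/10 s, in which the tool goes at most 50 mm and 8.59 degrees, less where a joint would pass 70% of its speed; a pose out of reach is approached as far as the arm can. A call with a gripper value outside its range is refused whole. The fingers move at their own pace and stop on an object; "force" is the grip in N (left out, the last holds). Time passes only in rows, so rows that repeat a pose let the fingers close, or fill a call up. It gives the time, the measured TCP pose, the force and the opening at its end, in the units of the state.
- manip.sense(): the state, without advancing time (a new reading comes with each control period).
- manip.snapshot(name): name is "side" or "top" or "wrist"; returns a dict with "image" (400x640x3 uint8, red, green, blue), "fx", "fy", "cx", "cy" (pixels), "rvec" (rotation vector, rad) and "tvec" (3), from world to camera coordinates, as OpenCV has them. Camera axes: x right, y down, z forward; pixel columns grow to the right and rows downward; lengths in m; the calibration is good to about 2 mm. A picture is of the moment at which its call begins. There is no depth.
- manip.sign_off(): hands the job in, once; it reports no verdict.
The state is a dict: "t": time; "q": joint angles; "qd": joint speeds; "tau": joint torques, N m; "tcp_pos": TCP position; "tool_rot": TCP orientation; "force": force on the tool from outside, world axes, zero at the start; "ft_torque": the same for the moment, N m; "finger_gap": opening from 0.0 (shut) to 1.0 (fully open).
Only numpy, scipy, OpenCV 4.12 (cv2) and the standard library are available. Lean on these libraries where they do the work, as an engineer would, in place of code of your own. Each camera call takes 0.05 s, during which the arm holds its last target.

## Working session

There is one attempt and no reset: what is moved stays moved. The work goes in short steps, Python scripts to look and compute and a tool call to move; the robot and the scene stay as the last step left them, time stands still between calls to the robot, and variables do not carry over. Pictures are saved under pics/ and viewed, and the job is handed in when it is done.

Besides the shell and the picture viewer there is one more tool, called after "Call:" by a JSON object that holds its "op" and its "data". carry_out: Moves the arm, as the interface text tells. Its arguments: {"type":"object","properties":{"commands":{"type":"array"},"force":{"type":"number"}},"required":["commands"]}

```bash
mkdir -p pics; ls; python3 - <<'E'
from station import manip
import cv2
print(manip.sense())
for n in ["side","top","wrist"]:
    s=manip.snapshot(n); cv2.imwrite(f"pics/{n}0.png",s["image"][:,:,::-1])
    print(n,s["fx"],s["fy"],s["cx"],s["cy"],s["rvec"],s["tvec"])
E
```

```text
pics
{'t': 0.0, 'q': array([-1.31748834e+00,  5.28475268e-01,  1.43389921e+00, -1.98531568e-05,
        1.18137638e+00, -1.78508126e-01]), 'qd': array([-0.00016902, -0.00041921,  0.00168748, -0.0007513 , -0.00024031,
       -0.00128683]), 'tau': array([-1.93159234e-03, -4.42353272e+01, -1.78024238e+01, -9.41050962e-05,
        8.31622048e-03, -5.61610108e-06]), 'tcp_pos': array([ 0.26141214, -0.56692417,  0.230329  ]), 'tool_rot': array([-0.69065337, -0.15225145,  0.6907234 , -0.15072692]), 'force': array([-0.54565484, -0.52413081,  0.12387652]), 'ft_torque': array([-0.00664471,  0.02030432,  0.01019619]), 'finger_gap': 1.0017413360761256}
side 509.8196307046451 509.8196307046451 329.1829813599486 202.62484709738715 [ 1.14111724  2.29510702 -1.01628529] [ 0.42695147 -0.15835468  1.39865059]
top 473.49548482702806 473.49548482702806 317.4251120410365 203.45407812079975 [ 2.19828768 -2.1830532   0.0873201 ] [-0.11125024  0.52480052  1.2526149 ]
wrist 328.336952993617 328.336952993617 320.7210524534989 194.8531188245601 [-2.44478809  1.5633875   0.22133424] [-0.62324767 -0.03571895  0.37944004]
```

View pics/side0.png

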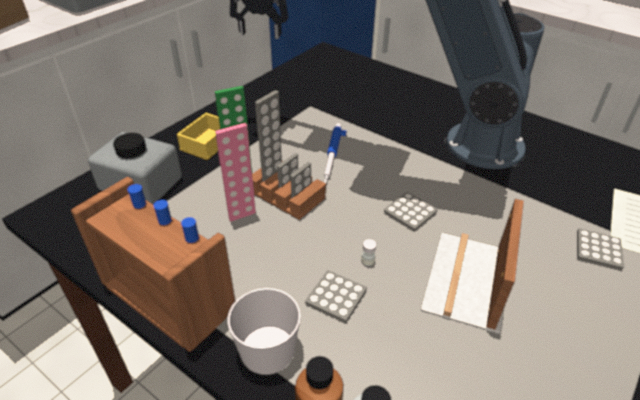

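View pics/top0.png

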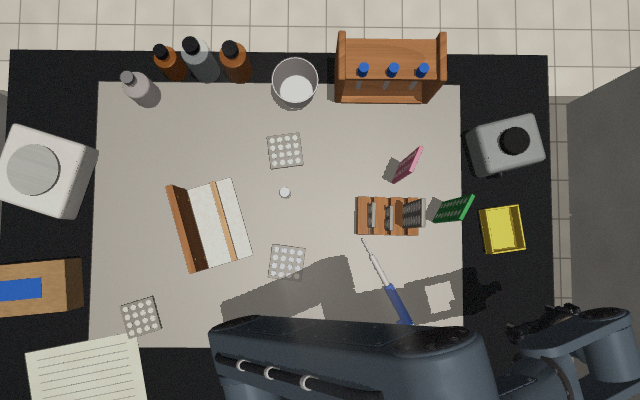

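View pics/wrist0.png

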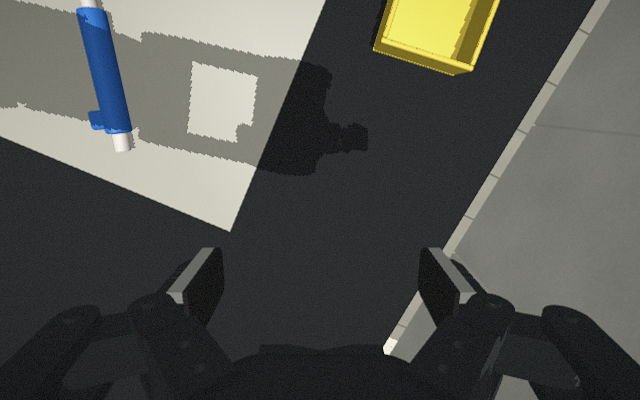

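The side view shows the grey long plate at (270,137), the green one at (232,105) and the pink one at (237,172). The short plates are at (288,168) and (303,180). In the top view the rack is at (388,216), with the long plate's top near (415,212). The stand is at (210,225), with its panel on the left. Next I'll take close crops.

```bash
python3 - <<'E'
import cv2
a=cv2.imread("pics/top0.png")[140:260,340:490]; cv2.imwrite("pics/c1.png",cv2.resize(a,None,fx=5,fy=5,interpolation=cv2.INTER_NEAREST))
a=cv2.imread("pics/side0.png")[80:230,200:350]; cv2.imwrite("pics/c2.png",cv2.resize(a,None,fx=4,fy=4,interpolation=cv2.INTER_NEAREST))
a=cv2.imread("pics/top0.png")[170:280,160:260]; cv2.imwrite("pics/c3.png",cv2.resize(a,None,fx=5,fy=5,interpolation=cv2.INTER_NEAREST))
E
```

```text
(no output)
```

View pics/c1.png

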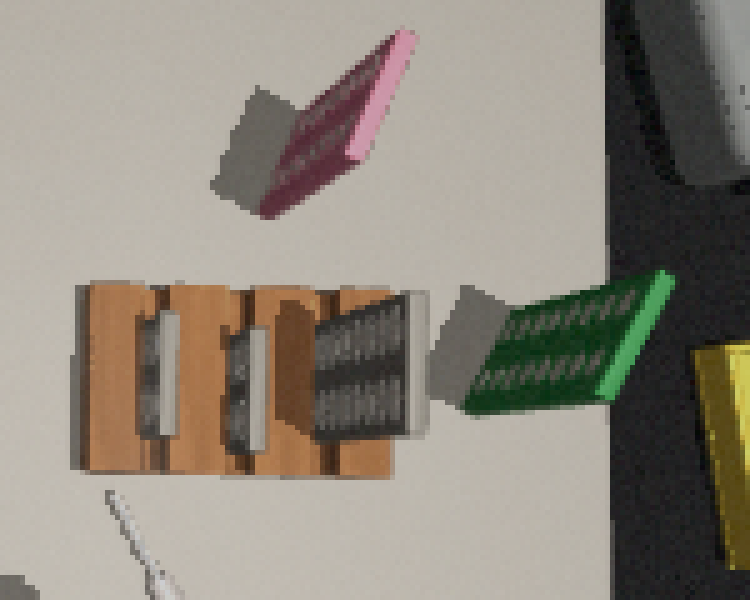

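View pics/c2.png

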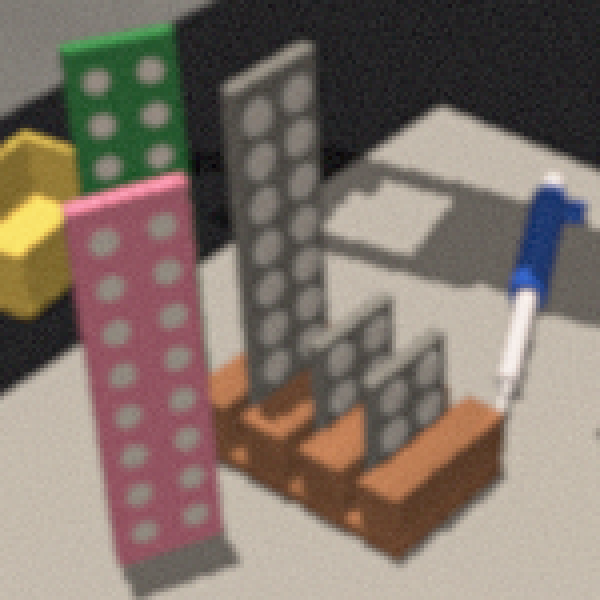

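View pics/c3.png

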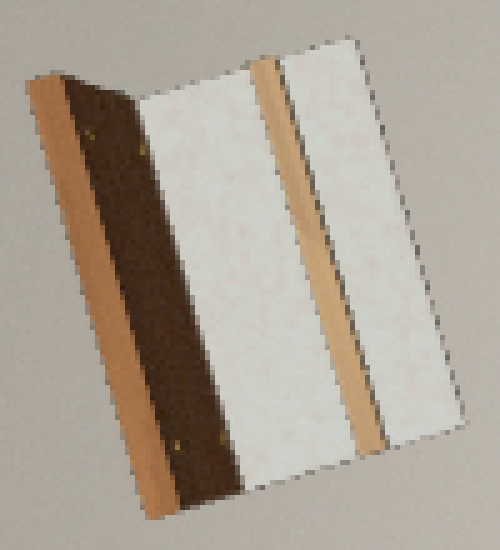

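Candidates in the top view are the grey plate in the rack at (418,213), the green one at (463,208) and the pink one at (412,160). The side crop shows two rows of eight grey wells on the plate standing in the rack with the two short ones, so that is the target. Now I'll measure.

```bash
cat > h.py <<'E'
import numpy as np, cv2
from scipy.spatial.transform import Rotation as R
from station import manip
def cam(s):
    return R.from_rotvec(s["rvec"]).as_matrix(),np.array(s["tvec"]),np.array([[s["fx"],0,s["cx"]],[0,s["fy"],s["cy"]],[0,0,1]])
def ray(s,p,z):
    Rm,t,K=cam(s); d=Rm.T@np.linalg.solve(K,np.array([p[0],p[1],1.])); c=-Rm.T@t
    return c+d*(z-c[2])/d[2]
def proj(s,P):
    Rm,t,K=cam(s); v=K@(Rm@np.array(P)+t); return v[:2]/v[2]
def hull(s,m,z):
    c=max(cv2.findContours(m.astype(np.uint8),cv2.RETR_EXTERNAL,cv2.CHAIN_APPROX_NONE)[0],key=cv2.contourArea)
    P=np.array([ray(s,p[0],z)[:2] for p in c]); r=cv2.minAreaRect((P*1000).astype(np.float32)); return r,cv2.boxPoints(r)
E
python3 - <<'E'
from h import *
s=manip.snapshot("top"); im=s["image"].astype(int); hsv=cv2.cvtColor(s["image"],cv2.COLOR_RGB2HSV)
print(im[213,415:430].tolist())
def cr(x,y,ox=160,oy=170): return (ox+x/5-.4,oy+y/5-.4)
print("long")
L=[ray(s,cr(x,y,340,140),.252) for x,y in [(410,293),(430,291),(428,435),(406,437)]]
for p in L: print(p.round(4))
print(np.mean(L,0),"yaw edges",[np.degrees(np.arctan2(*(a-b)[[1,0]])) for a,b in [(L[0],L[3]),(L[1],L[2])]])
print("rack top"); K=[ray(s,cr(x,y,340,140),.047) for x,y in [(88,283),(88,470),(392,478),(390,290)]]
for p in K: print(p.round(4))
print("shorts")
for q in [[(162,313),(179,312),(177,438),(160,438)],[(250,328),(268,326),(266,453),(249,454)]]:
    print(np.mean([ray(s,cr(x,y,340,140),.102) for x,y in q],0).round(4))
print("panel"); 
P=[ray(s,cr(x,y),.148) for x,y in [(28,80),(62,73),(182,508),(147,518)]]
B=[ray(s,cr(x,y),.023) for x,y in [(250,62),(275,57),(385,448),(357,455)]]
T=[ray(s,cr(x,y),.008) for x,y in [(353,38),(463,424)]]
for n,Q in (("P",P),("B",B),("T",T)):
    for p in Q: print(n,p.round(4))
for a,b in [(P[0],P[3]),(P[1],P[2]),(B[0],B[3]),(B[1],B[2]),(T[0],T[1])]:
    v=a-b; print("len",np.linalg.norm(v).round(4),"dir",np.degrees(np.arctan2(v[1],v[0])).round(2), "mid",((a+b)/2).round(4))
st=manip.sense(); print(R.from_quat(st["tool_rot"]).as_matrix().round(3))
E
```

```text
[[50, 48, 43], [47, 48, 41], [50, 48, 44], [49, 48, 45], [48, 46, 41], [54, 52, 49], [99, 95, 89], [174, 168, 160], [167, 162, 153], [156, 150, 140], [118, 114, 106], [103, 101, 92], [105, 102, 97], [101, 98, 92], [104, 99, 94]]
long
[ 0.5225 -0.3343  0.252 ]
[ 0.5235 -0.3431  0.252 ]
[ 0.4602 -0.3416  0.252 ]
[ 0.4593 -0.332   0.252 ]
[ 0.4913612  -0.33773954  0.252     ] yaw edges [np.float64(-2.090361680257101), np.float64(-1.3302621522170535)]
rack top
[ 0.5435 -0.2118  0.047 ]
[ 0.4453 -0.2119  0.047 ]
[ 0.4422 -0.3713  0.047 ]
[ 0.541  -0.3711  0.047 ]
shorts
[ 0.4927 -0.2476  0.102 ]
[ 0.4855 -0.2922  0.102 ]
panel
P [0.557  0.2609 0.148 ]
P [0.5605 0.2446 0.148 ]
P [0.3527 0.1818 0.148 ]
P [0.3478 0.1983 0.148 ]
B [0.5808 0.1817 0.023 ]
B [0.5836 0.1684 0.023 ]
B [0.3756 0.1057 0.023 ]
B [0.3718 0.1204 0.023 ]
T [0.596  0.1295 0.008 ]
T [0.388  0.0665 0.008 ]
len 0.2183 dir 16.65 mid [0.4524 0.2296 0.148 ]
len 0.2171 dir 16.81 mid [0.4566 0.2132 0.148 ]
len 0.2177 dir 16.34 mid [0.4763 0.151  0.023 ]
len 0.2172 dir 16.78 mid [0.4796 0.137  0.023 ]
len 0.2174 dir 16.84 mid [0.492 0.098 0.008]
[[-0.     0.419 -0.908]
 [ 0.001 -0.908 -0.419]
 [-1.    -0.001 -0.   ]]
```

```bash
cat >> h.py <<'E'
import json
def load(): d=json.load(open("cmd.json")); return np.array(d["p"]),R.from_quat(d["q"])
def save(p,r): json.dump({"p":list(map(float,p)),"q":list(map(float,r.as_quat()))},open("cmd.json","w"))
def upd(row):
    p,r=load(); row=np.array(row,float); save(p+r.apply(row[:3]*.025), r*R.from_rotvec(np.radians(row[3:6]*5)))
def row(p1,r1):
    p,r=load(); return np.r_[r.inv().apply(np.array(p1)-p)/.025, np.degrees((r.inv()*r1).as_rotvec())/5].round(2)
def toolrot(yaw,tilt):  # plate yaw deg, tilt deg towards plate +y ; tool x=-plate z, tool y=-plate y
    a=np.radians(yaw); X=np.array([np.cos(a),np.sin(a),0]); Y=np.array([-np.sin(a),np.cos(a),0]); Z=np.array([0,0,1.])
    t=np.radians(tilt); zp=np.cos(t)*Z+np.sin(t)*Y; yp=np.cos(t)*Y-np.sin(t)*Z
    tx,ty=-zp,-yp; return R.from_matrix(np.c_[tx,ty,np.cross(tx,ty)])
E
python3 - <<'E'
from h import *
save([.262,-.568,.231],R.from_quat([-0.69065337,-0.15225145,0.6907234,-0.15072692]))
# cross-check of plate top in side view
s=manip.snapshot("side")
for P in [(.4914,-.3377,.252),(.5225,-.3384,.252),(.4600,-.337,.252),(.4914,-.3377,.047)]: print(proj(s,P).round(1))
t=manip.snapshot("top")
for c in [(410,293),(637,340),(668,272),(610,400)]: print(ray(t,(340+c[0]/5,140+c[1]/5),.24).round(3))
r1=toolrot(-1.3,0)
print(row([.262,-.568,.331],r1), row([.4914,-.3377,.331],r1))
E
```

```text
[266.6  96. ]
[256.3 101.8]
[276.6  90.3]
[272.  172.1]
[ 0.523 -0.338  0.24 ]
[ 0.502 -0.439  0.24 ]
[ 0.533 -0.453  0.24 ]
[ 0.476 -0.426  0.24 ]
[-4.   -0.01 -0.    5.21  0.    0.02] [ -3.99  -4.53 -12.19   5.21   0.     0.02]
```

The side view agrees: the plate's top centre projects to (266.6,96.0), and I see it at (267,95.5).

Call:
{"op": "carry_out", "data": {"commands": [[[-1.5,0,0,1.3,0,0,45],[-3,0,0,2.6,0,0,45],[-4,0,-1,3.9,0,0,45],[-4,-0.8,-2.5,5.2,0,0,45],[-4,-1.4,-4,5.2,0,0,45]]], "force": 40}}

```text
t: 0.8
tcp_pos: [0.3383, -0.4936, 0.3325]
tool_rot: [0.707, -0.01, -0.707, -0.008]
force: [0.7, 0.6, -1.0]
finger_gap: 0.528
```

```bash
python3 - <<'E'
from h import *
upd([-4,-1.4,-4,5.2,0,0]); r1=toolrot(-1.3,0)
st=manip.sense(); print(st["t"],st["tcp_pos"],load()[0],st["finger_gap"],(load()[1].inv()*R.from_quat(st["tool_rot"])).as_rotvec())
print(row([.4914,-.3377,.331],r1),row([.4914,-.3377,.30],r1))
E
```

```text
0.8 [ 0.33825428 -0.49363809  0.33251765] [ 0.33822782 -0.49456867  0.33111073] 0.5277587407858407 [0.00356336 0.00179578 0.00401869]
[ 0.01 -6.41 -5.99  0.01  0.01  0.02] [ 1.25 -6.41 -5.99  0.01  0.01  0.02]
```

Call:
{"op": "carry_out", "data": {"commands": [[[0,-1.6,-1.5,0,0,0,45],[0,-3.2,-3,0,0,0,45],[0,-4.8,-4.5,0,0,0,45],[0,-6.4,-6,0,0,0,45],[0,-6.4,-6,0,0,0,45]]]}}

```text
t: 1.3
tcp_pos: [0.4937, -0.3334, 0.3314]
tool_rot: [0.707, -0.006, -0.707, -0.007]
force: [-0.4, -0.4, 0.2]
finger_gap: 0.524
```

```bash
python3 - <<'E'
from h import *
upd([0,-6.4,-6,0,0,0]); r1=toolrot(-1.3,0)
st=manip.sense(); print(st["t"],st["tcp_pos"],load()[0],st["finger_gap"])
print(row([.4914,-.3377,.201],r1))
for n in ["wrist","side"]: cv2.imwrite(f"pics/{n}1.png",manip.snapshot(n)["image"][:,:,::-1])
E
```

```text
1.3 [ 0.49371894 -0.33344808  0.33139095] [ 0.49170534 -0.33790153  0.33135161] 0.5244417586627133
[5.21 0.   0.01 0.01 0.01 0.02]
```

View pics/wrist1.png

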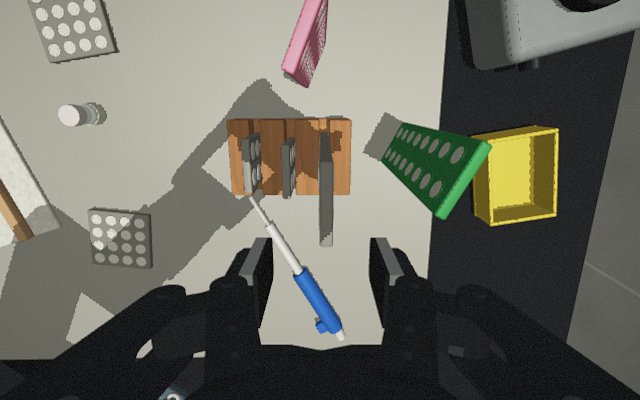

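View pics/side1.png

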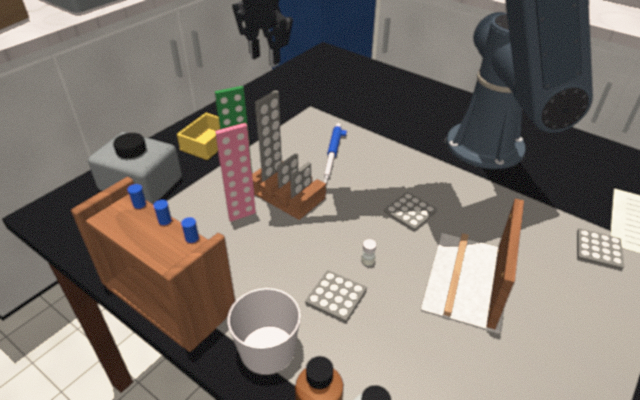

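The wrist view shows the plate's top edge at (326,240), centred between the fingers at about x=322. The green plate at (440,180) is clear of the gripper. Going down.

Call:
{"op": "carry_out", "data": {"commands": [[[1.0,0,0,0,0,0,45],[2.4,0,0,0,0,0,45],[3.8,0,0,0,0,0,45],[5.2,0,0,0,0,0,45],[5.2,0,0,0,0,0,45]]]}}

```text
t: 1.9
tcp_pos: [0.4877, -0.3356, 0.1965]
tool_rot: [-0.704, 0.005, 0.71, 0.011]
force: [-1.5, 1.2, -0.5]
finger_gap: 0.529
```

```bash
python3 - <<'E'
from h import *
upd([5.2,0,0,0,0,0])
for n in ["top","side","wrist"]: cv2.imwrite(f"pics/{n}2.png",manip.snapshot(n)["image"][:,:,::-1])
st=manip.sense(); print(st["t"],st["tcp_pos"],load()[0],st["force"])
a=cv2.imread("pics/side2.png")[50:230,180:350]; b=cv2.imread("pics/wrist2.png")
cv2.imwrite("pics/c4.png",np.hstack([cv2.resize(a,(377,400)),b[:,110:530]]))
E
```

```text
2.05 [ 0.49163705 -0.33875866  0.20273766] [ 0.49163272 -0.33763052  0.20135191] [ 0.05044884  0.19226236 -0.09174847]
```

View pics/c4.png

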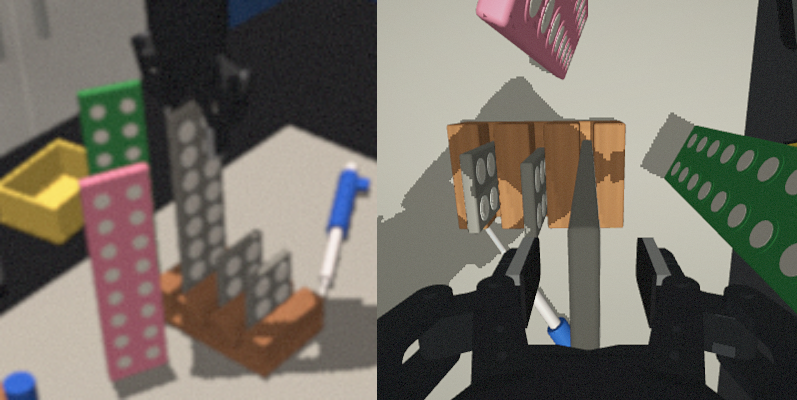

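The plate's edge is at x≈584 in the crop, between pads at 537 and 640, so it is centred. Closing.

Call:
{"op": "carry_out", "data": {"commands": [[[0,0,0,0,0,0,6],[0,0,0,0,0,0,6],[0,0,0,0,0,0,6],[0,0,0,0,0,0,6],[0,0,0,0,0,0,6]]], "force": 50}}

```text
t: 2.55
tcp_pos: [0.4921, -0.3381, 0.2032]
tool_rot: [0.708, -0.009, -0.706, -0.007]
force: [-0.1, -0.0, 6.3]
finger_gap: 0.109
```

Call:
{"op": "carry_out", "data": {"commands": [[[0,0,0,0,0,0,6],[-0.1,0,0,0,0,0,6],[-0.4,0,0,0,0,0,6],[-0.8,0,0,0,0,0,6],[-1.2,0,0,0,0,0,6]]], "force": 50}}

```text
t: 3.05
tcp_pos: [0.4912, -0.3372, 0.232]
tool_rot: [-0.707, 0.008, 0.707, 0.008]
force: [0.9, 0.2, -0.9]
finger_gap: 0.111
```

```bash
python3 - <<'E'
from h import *
upd([-1.2,0,0,0,0,0])
for n in ["side","wrist"]: cv2.imwrite(f"pics/{n}3.png",manip.snapshot(n)["image"][:,:,::-1])
st=manip.sense(); print(st["t"],st["tcp_pos"],load()[0],st["force"],st["ft_torque"],st["finger_gap"])
a=cv2.imread("pics/side3.png")[50:230,180:350]; b=cv2.imread("pics/wrist3.png")
cv2.imwrite("pics/c5.png",np.hstack([cv2.resize(a,(377,400)),b[:,110:530]]))
# plan place
psi=16.7
a=np.radians(psi); xs=np.array([np.cos(a),np.sin(a),0]); ys=np.array([-np.sin(a),np.cos(a),0])
O=np.array([.4706,.1687,0])
def tgt(yr,zr,tilt,L=.189):
    t=np.radians(tilt); return O+ys*(yr-.005*np.cos(t)+L*np.sin(t))+np.array([0,0,zr+.005*np.sin(t)+L*np.cos(t)]),toolrot(psi,tilt)
p,r=load(); up=p.copy(); up[2]=.33
print("up",row(up,r))
for a_ in [(.012,.058,18),(.0,.03,20)]: P,r1=tgt(*a_); print(P,row(P,r1))
E
```

```text
3.15 [ 0.49217838 -0.33816057  0.23340571] [ 0.49164948 -0.33769306  0.23135184] [ 0.04782758  0.25296481 -1.44051622] [-0.03780405 -0.00621348 -0.02146669] 0.11294972775630122
up [-3.95 -0.01  0.    0.    0.    0.  ]
[0.45173509 0.23158002 0.23929477] [ -0.27 -22.73   2.1   -3.56   0.57   3.6 ]
[0.45337465 0.22611508 0.20931201] [  0.93 -22.51   2.03  -3.55   0.63   3.99]
```

View pics/c5.png

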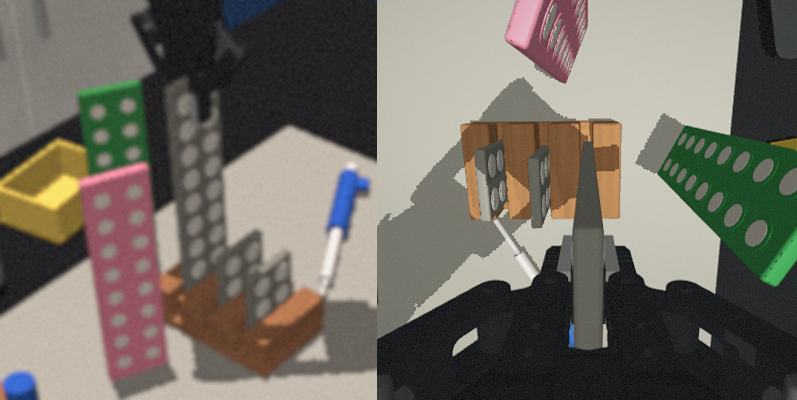

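The plate is gripped and lifts out: the force is −1.4 N in z, about its weight, and the opening is steady. Lift further, then carry it across.

Call:
{"op": "carry_out", "data": {"commands": [[[-0.8,0,0,0,0,0,6],[-1.8,0,0,0,0,0,6],[-2.8,0,0,0,0,0,6],[-3.6,0,0,0,0,0,6],[-4,-0.5,0,0,0,0,6]]]}}

```text
t: 3.65
tcp_pos: [0.4922, -0.3263, 0.3333]
tool_rot: [0.708, -0.01, -0.706, -0.007]
force: [0.1, 0.8, -1.9]
finger_gap: 0.113
```

Call:
{"op": "carry_out", "data": {"commands": [[[0,-1.0,0,0,0,0,6],[0,-2.4,0,0,0,0,6],[0,-4,0.2,0,0,0,6],[0,-5.6,0.4,0,0,0,6],[0,-7.2,0.6,0,0,0,6]]]}}

```text
t: 4.15
tcp_pos: [0.4793, -0.1419, 0.3305]
tool_rot: [-0.707, 0.007, 0.708, 0.008]
force: [-0.1, 0.2, -1.7]
finger_gap: 0.108
```

Call:
{"op": "carry_out", "data": {"commands": [[[0,-1.6,0,0,0,0,6],[0,-3.2,0.2,0,0,0,6],[0,-4.8,0.4,-0.5,0,0,6],[0,-6.4,0.7,-1,0,0,6],[0,-7.6,1,-1.5,0,0,6]]]}}

```text
t: 4.65
tcp_pos: [0.4578, 0.0489, 0.3307]
tool_rot: [-0.705, -0.04, 0.707, -0.039]
force: [0.4, 0.1, -2.1]
finger_gap: 0.112
```

```bash
cat >> h.py <<'E'
psi=16.7
_a=np.radians(psi); xs=np.array([np.cos(_a),np.sin(_a),0]); ys=np.array([-np.sin(_a),np.cos(_a),0])
O=np.array([.4706,.1687,0])
def tgt(yr,zr,tilt,L=.189):
    t=np.radians(tilt); return O+ys*(yr-.005*np.cos(t)+L*np.sin(t))+np.array([0,0,zr+.005*np.sin(t)+L*np.cos(t)]),toolrot(psi,tilt)
E
python3 - <<'E'
from h import *
upd([-4,-.5,0,0,0,0]); upd([0,-7.2,.6,0,0,0]); upd([0,-7.6,1,-1.5,0,0])
st=manip.sense(); print(st["t"],st["tcp_pos"],load()[0],st["force"],st["finger_gap"],(load()[1].inv()*R.from_quat(st["tool_rot"])).as_rotvec())
for a_ in [(.012,.10,10),(.008,.058,18),(.003,.03,20)]: P,r1=tgt(*a_); print(P,row(P,r1))
E
```

```text
4.65 [0.45777605 0.04893384 0.33068398] [0.46011498 0.04538378 0.3321683 ] [ 0.36823806  0.11824698 -2.12159479] 0.11179246115642166 [-0.00315495 -0.00141005  0.00063449]
[0.45913562 0.20691278 0.28699691] [ 1.82 -6.42 -0.66 -2.09  0.18  2.02]
[0.45288453 0.22774873 0.23929477] [ 3.73 -7.27 -0.51 -2.07  0.33  3.61]
[0.45251257 0.22898855 0.20931201] [ 4.93 -7.32 -0.5  -2.07  0.37  4.01]
```

Call:
{"op": "carry_out", "data": {"commands": [[[0.1,-1.4,-0.1,-0.5,0,0.4,6],[0.5,-2.8,-0.3,-1,0,0.8,6],[0.9,-4.4,-0.5,-1.5,0,1.3,6],[1.4,-5.6,-0.6,-2.1,0.2,1.7,6],[1.8,-6.4,-0.7,-2.1,0.2,2,6]]]}}

```text
t: 5.15
tcp_pos: [0.4572, 0.2096, 0.2851]
tool_rot: [0.706, 0.043, -0.688, 0.165]
force: [-0.2, 0.1, -2.5]
finger_gap: 0.113
```

```bash

python3 - <<'E'
from h import *
upd([1.8,-6.4,-.7,-2.1,.2,2])
for n in ["side","top"]: cv2.imwrite(f"pics/{n}4.png",manip.snapshot(n)["image"][:,:,::-1])
st=manip.sense(); print(st["t"],st["tcp_pos"],load()[0],st["force"],st["finger_gap"],(load()[1].inv()*R.from_quat(st["tool_rot"])).as_rotvec())
for a_ in [(.0,.058,18),(-.002,.03,20)]: P,r1=tgt(*a_); print(P,row(P,r1))
E
```

```text
5.25 [0.45698809 0.20989662 0.28410894] [0.46009061 0.20643143 0.28750395] [ 0.31234786 -0.77477425 -1.77607449] 0.10847987519983897 [-0.00569408 -0.0037909   0.00088963]
[0.45518342 0.22008615 0.23929477] [ 1.8  -0.9   0.03  0.01 -0.02  1.62]
[0.45394937 0.22419944 0.20931201] [ 2.95 -1.28  0.03  0.01 -0.02  2.02]
```

View pics/side4.png

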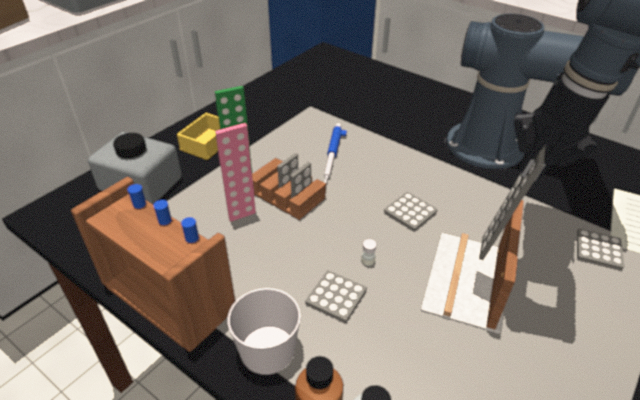

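View pics/top4.png

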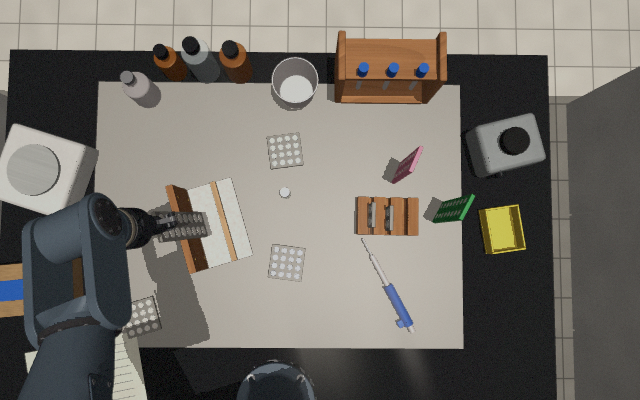

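```bash

python3 - <<'E'
from h import *
a=cv2.imread("pics/top4.png")[170:290,120:260]; b=cv2.imread("pics/side4.png")[130:340,410:550]
cv2.imwrite("pics/c6.png",np.hstack([cv2.resize(a,(560,480)),cv2.resize(b,(240,480))[:, :240]]))
s=manip.snapshot("top")
st=manip.sense(); r=R.from_quat(st["tool_rot"]); p=st["tcp_pos"]
X=-r.as_matrix()[:,2]; f=p+r.as_matrix()[:,0]*.189
print(r.as_matrix().round(3))
for sx in (-1,1):
  for sy in (-1,1):
    q=f+sx*.032*r.as_matrix()[:,2]+sy*.005*r.as_matrix()[:,1]; u=proj(s,q); print(q.round(3),((u-[120,170])*4).round(1))
E
```

```text
[[ 0.049  0.288 -0.956]
 [-0.167 -0.942 -0.292]
 [-0.985  0.174  0.002]]
[0.496 0.191 0.098] [314.8 168.4]
[0.499 0.181 0.1  ] [329.3 163.8]
[0.435 0.172 0.098] [342.4 266.5]
[0.438 0.163 0.1  ] [357.  261.9]
```

View pics/c6.png

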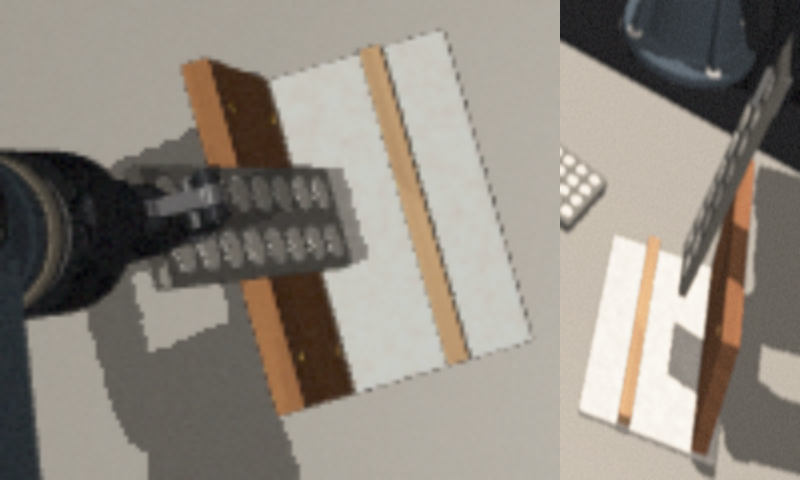

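The plate hangs over the tray, clear of the panel's top edge. The foot's front edge is at (335,170)–(355,263) in the crop, against a prediction of (329,164)–(357,262), so I'll re-check this lower down.

Call:
{"op": "carry_out", "data": {"commands": [[[0.7,-0.3,0,0,0,0.6,6],[1.4,-0.7,0,0,0,1.2,6],[2.1,-1.0,0,0,0,1.7,6],[2.9,-1.3,0,0,0,2,6],[2.9,-1.3,0,0,0,2,6]]]}}

```text
t: 5.8
tcp_pos: [0.452, 0.2245, 0.207]
tool_rot: [0.705, -0.02, -0.673, 0.224]
force: [-1.1, -0.9, -1.5]
finger_gap: 0.109
```

```bash

python3 - <<'E'
from h import *
upd([2.9,-1.3,0,0,0,2])
s=manip.snapshot("top"); cv2.imwrite("pics/top5.png",s["image"][:,:,::-1]); sd=manip.snapshot("side");cv2.imwrite("pics/side5.png",sd["image"][:,:,::-1])
st=manip.sense(); print(st["t"],st["tcp_pos"],load()[0],st["force"],st["finger_gap"],(load()[1].inv()*R.from_quat(st["tool_rot"])).as_rotvec())
r=R.from_quat(st["tool_rot"]); p=st["tcp_pos"];M=r.as_matrix(); f=p+M[:,0]*.189
for q in [f+sx*.032*M[:,2]+.005*M[:,1] for sx in (-1,1)]:
    print("foot front corner stand coords",[round(float((q-O)@e),4) for e in (xs,ys)],q[2].round(4),"top crop",((proj(s,q)-[120,170])*4).round(1),"side crop",((proj(sd,q)-[410,130])*4).round(1))
a=cv2.imread("pics/top5.png")[170:290,120:260]; b=cv2.imread("pics/side5.png")[180:330,410:550]
cv2.imwrite("pics/c7.png",cv2.resize(a,None,fx=4,fy=4,interpolation=2));cv2.imwrite("pics/c8.png",cv2.resize(b,None,fx=4,fy=4,interpolation=2))
E
```

```text
5.9 [0.45432399 0.22470717 0.20968702] [0.45455757 0.22516703 0.21049186] [ 0.27664592  0.1502671  -1.0882912 ] 0.11122678679684271 [ 0.00056693 -0.00080561  0.00203847]
foot front corner stand coords [0.0327, -0.0111] 0.0339 top crop [373.8 160.1] side crop [209.3 597.8]
foot front corner stand coords [-0.0313, -0.0111] 0.0338 top crop [399.8 253.1] side crop [228.8 506.8]
```

View pics/c7.png

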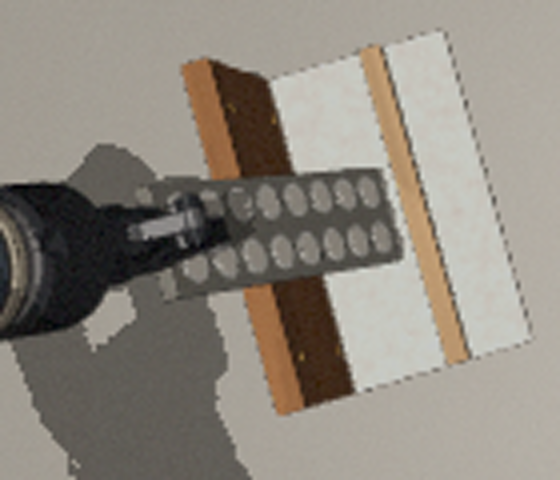

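View pics/c8.png

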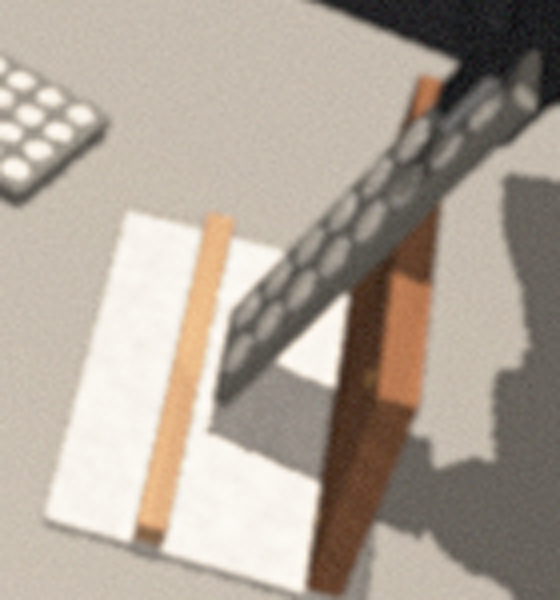

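```bash

python3 - <<'E'
from h import *
s=manip.snapshot("top"); sd=manip.snapshot("side")
st=manip.sense(); r=R.from_quat(st["tool_rot"]); p=st["tcp_pos"];M=r.as_matrix()
F=lambda d,sx,sy:p+M[:,0]*d+sx*.032*M[:,2]+sy*.005*M[:,1]
def S(x,y,z): return O+xs*x+ys*y+np.array([0,0,z])
out=[]
for c,(ox,oy) in ((s,(120,170)),(sd,(410,180))):
    k=5; im=cv2.resize(c["image"][oy:oy+120,ox:ox+140,::-1],None,fx=k,fy=k,interpolation=cv2.INTER_CUBIC)
    pr=lambda q:tuple(((proj(c,q)+.5-[ox,oy])*k).round().astype(int).tolist())
    for q in [[F(.189,-1,1),F(.189,1,1),F(-.051,1,1),F(-.051,-1,1)]]:
        for i in range(4): cv2.line(im,pr(q[i]),pr(q[(i+1)%4]),(0,0,255),1)
    for a,b in [((-.11,-.018,.023),(.11,-.018,.023)),((-.11,-.033,.023),(.11,-.033,.023)),((-.11,.047,.148),(.11,.047,.148)),((-.11,-.075,.008),(.11,-.075,.008)),((-.11,.047,.008),(-.11,-.075,.008)),((.11,.047,.008),(.11,-.075,.008))]:
        cv2.line(im,pr(S(*a)),pr(S(*b)),(255,0,0),1)
    out.append(im)
cv2.imwrite("pics/o1.png",out[0]);cv2.imwrite("pics/o2.png",out[1])
E
```

```text
(no output)
```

View pics/o1.png

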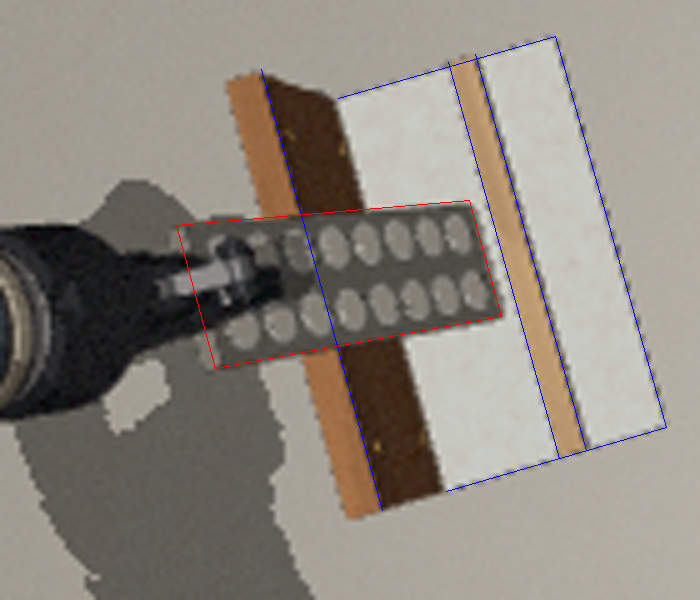

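View pics/o2.png

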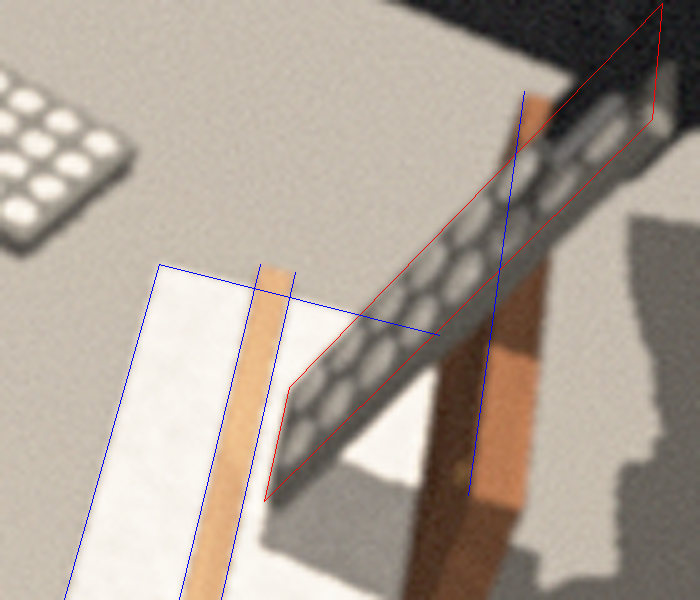

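The overlays match in both views to about 1 px, so the stand pose and the plate in the grip agree with the model. Going to just above contact.

```bash

python3 - <<'E'
from h import *
for a_ in [(-.006,.0105,20.8),(-.007,.0085,21.3)]: P,r1=tgt(*a_); print(P,row(P,r1))
E
```

```text
[0.45438106 0.22276054 0.18895759] [ 0.84 -0.21  0.04  0.01 -0.02  0.18]
[0.45422159 0.22329208 0.1864059 ] [ 0.93 -0.26  0.04  0.01 -0.02  0.28]
```

Call:
{"op": "carry_out", "data": {"commands": [[[0.3,-0.05,0,0,0,0,6],[0.6,-0.1,0,0,0,0.1,6],[0.84,-0.2,0,0,0,0.18,6],[0.84,-0.2,0,0,0,0.18,6],[0.84,-0.2,0,0,0,0.18,6]]]}}

```text
t: 6.5
tcp_pos: [0.4551, 0.2232, 0.1881]
tool_rot: [0.707, -0.026, -0.668, 0.229]
force: [-0.5, 0.6, 3.5]
finger_gap: 0.108
```

```bash
cat > look.py <<'E'
from h import *
import sys
n=sys.argv[1]
s=manip.snapshot("top"); sd=manip.snapshot("side")
st=manip.sense(); print(st["t"],st["tcp_pos"],load()[0],"F",st["force"].round(2),"T",st["ft_torque"].round(3),st["finger_gap"])
r=R.from_quat(st["tool_rot"]); M=r.as_matrix(); p=st["tcp_pos"]
q=p+M[:,0]*.189; f=q+.005*M[:,1]; b=q-.005*M[:,1]
print("front corner",(f-O)@xs,(f-O)@ys,f[2],"rear",(b-O)@ys,b[2],"tilt",np.degrees(np.arctan2(-M[:,0]@ys,-M[2,0])), "rear face at .148:",(b-O)@ys+(.148-b[2])*(M[:,0]@ys)/M[2,0])
a=s["image"][170:290,120:260,::-1]; c=sd["image"][150:330,410:550,::-1]
cv2.imwrite(f"pics/{n}.png",np.hstack([cv2.resize(a,(466,400),interpolation=2),cv2.resize(c,(311,400),interpolation=2)]))
E
python3 - <<'E'
from h import *
upd([.84,-.2,0,0,0,.18])
E
python3 look.py l1
```

```text
6.6 [0.45503223 0.22312703 0.18812809] [0.45529426 0.2228292  0.18904444] F [-0.08 -0.09  3.99] T [-0.168  0.183 -0.117] 0.1117221386575319
front corner 0.0011251544620654091 -0.015720879315403856 0.013443193984619064 rear -0.006383579180556134 0.009863423904968924 tilt 20.975915910407565 rear face at .148: 0.04657547379373523
```

View pics/l1.png

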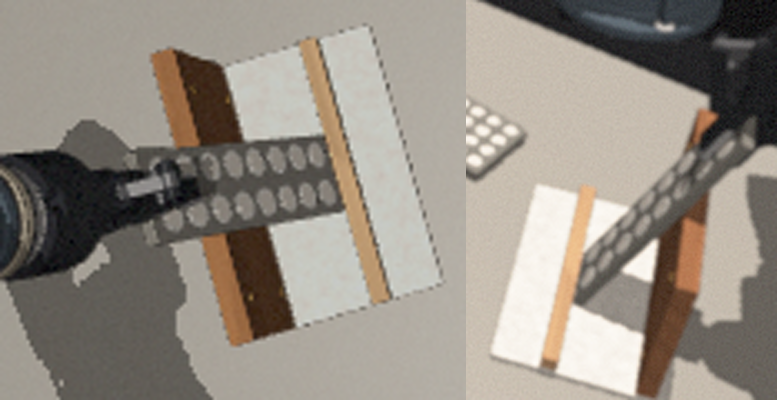

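The foot is on the tray with about 5 N of contact, about 2 mm from the bar and square to it. I'll tip it slightly so the foot goes to the bar, then release gently.

Call:
{"op": "carry_out", "data": {"commands": [[[-0.03,-0.02,0,0,0,0.06,6],[-0.03,-0.03,0,0,0,0.12,6],[-0.03,-0.03,0,0,0,0.12,6],[-0.03,-0.03,0,0,0,0.12,6],[-0.03,-0.03,0,0,0,0.12,6]]], "force": 30}}

```text
t: 7.1
tcp_pos: [0.4545, 0.224, 0.1879]
tool_rot: [0.707, -0.029, -0.668, 0.232]
force: [0.4, -0.3, -0.8]
finger_gap: 0.104
```

```bash
python3 - <<'E'
from h import *
upd([-.03,-.03,0,0,0,.12])
E
python3 look.py l2
```

```text
7.2 [0.4545226  0.22393496 0.18803872] [0.45501442 0.22375538 0.18947903] F [-0.51 -0.18 -1.5 ] T [ 0.318  0.124 -0.009] 0.11225056738801653
front corner 0.0007107109970502665 -0.016502874944725084 0.014068113564209443 rear -0.007200969182979612 0.010397350905457188 tilt 21.53537083552678 rear face at .148: 0.04710030781329421
```

View pics/l2.png

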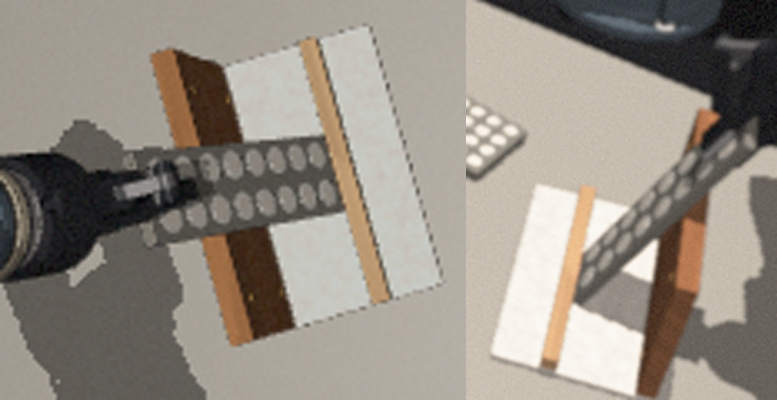

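The foot is now unloaded and within 1–2 mm of the tray and the bar. Opening slowly.

Call:
{"op": "carry_out", "data": {"commands": [[[0,0,0,0,0,0,10],[0,0,0,0,0,0,12],[0,0,0,0,0,0,14],[0,0,0,0,0,0,17],[0,0,0,0,0,0,20]]], "force": 20}}

```text
t: 7.7
tcp_pos: [0.4547, 0.224, 0.1884]
tool_rot: [0.707, -0.029, -0.667, 0.232]
force: [0.8, -0.2, -0.4]
finger_gap: 0.235
```

```bash
python3 look.py l3
```

```text
7.8 [0.45469837 0.22406277 0.1883475 ] [0.45501442 0.22375538 0.18947903] F [0.07 0.2  0.37] T [0.164 0.027 0.001] 0.23283712015129276
front corner 0.0010452195095334645 -0.016436417401544817 0.014379438968972477 rear -0.00713462946766576 0.010708376891837238 tilt 21.5371914379253 rear face at .148: 0.04704895121818296
```

View pics/l3.png

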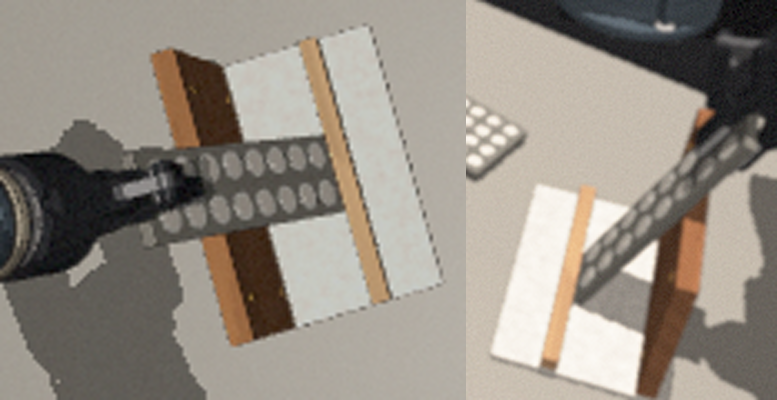

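The plate is free and rests in place. Open a little more and withdraw along the plate's axis.

Call:
{"op": "carry_out", "data": {"commands": [[[0,0,0,0,0,0,24],[0,0,0,0,0,0,28],[0,0,0,0,0,0,30],[-0.3,0,0,0,0,0,30],[-0.7,0,0,0,0,0,30]]]}}

```text
t: 8.3
tcp_pos: [0.4525, 0.2302, 0.2048]
tool_rot: [0.707, -0.03, -0.668, 0.232]
force: [-0.0, -0.4, -0.5]
finger_gap: 0.353
```

Call:
{"op": "carry_out", "data": {"commands": [[[-0.6,0,0,0,0,0,30],[-1.4,0,0,0,0,0,30],[-2.4,0,0,0,0,0,30],[-3.4,0,0,0,0,0,30],[-4.4,0,0,0,0,0,30]]]}}

```text
t: 8.8
tcp_pos: [0.4407, 0.2695, 0.3088]
tool_rot: [0.707, -0.029, -0.667, 0.232]
force: [0.4, 0.6, 0.3]
finger_gap: 0.346
```

```bash
python3 - <<'E'
from h import *
upd([-.7,0,0,0,0,0]);upd([-4.4,0,0,0,0,0])
print(row(load()[0]+[-.12,.0,.0],load()[1]))
E
python3 look.py l4; python3 -c "
from h import *
cv2.imwrite('pics/side6.png',manip.snapshot('side')['image'][:,:,::-1]);cv2.imwrite('pics/top6.png',manip.snapshot('top')['image'][:,:,::-1])"
```

```text
[-0.51 -1.29  4.6   0.    0.    0.  ]
8.9 [0.4425114  0.27100312 0.31099283] [0.4414181  0.26827207 0.30817888] F [ 0.84 -0.45  0.04] T [0.265 0.009 0.006] 0.35171455545148567
front corner 0.004494510165937626 0.032423171015720065 0.13686745478810494 rear 0.04173326554501638 0.13321751327932793 tilt 21.40772710037389 rear face at .148: 0.047528758663854476
```

View pics/l4.png

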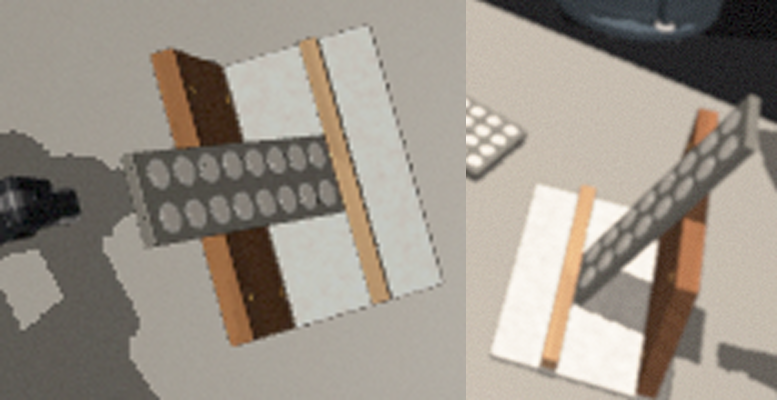

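View pics/side6.png

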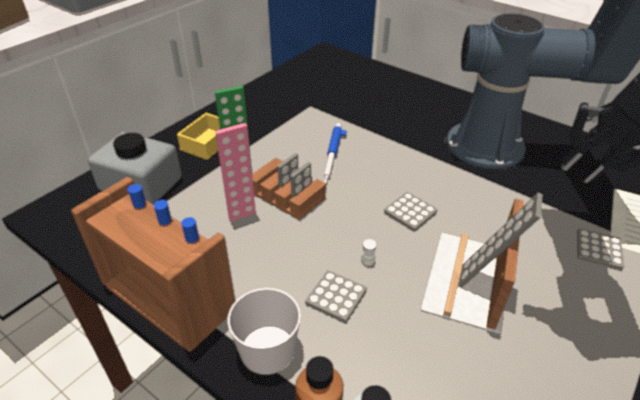

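Quick numeric check of the resting pose. Corners read off the top crop: upper front edge (134,155)/(155,245), foot front edge (326,137)/(345,211).

```bash
python3 - <<'E'
from h import *
s=manip.snapshot("top"); k=466/140
for n,z,pts in (("top",8e-3+.0037+.240*np.cos(np.radians(22)),[(134,155),(155,245)]),("foot",.0117,[(326,137),(345,211)])):
    Q=[ray(s,(120+x/k-.5,170+y/k-.5),z)-O for x,y in pts]
    print(n,[((q@xs).round(4),(q@ys).round(4)) for q in Q])
t=np.radians(22);print("expect top y",-.018+.24*np.sin(t))
print(manip.sense()["force"],manip.sense()["t"])
E
```

```text
top [(np.float64(0.0306), np.float64(0.0694)), (np.float64(-0.0311), np.float64(0.0716))]
foot [(np.float64(0.0305), np.float64(-0.0168)), (np.float64(-0.0314), np.float64(-0.0155))]
expect top y 0.07190558241981888
[ 0.05958904 -0.00382629 -0.26472081] 9.05
```

```bash
python3 -c "
from station import manip
print(manip.sign_off())"
```

```text
the job is handed in; nothing more can be done
None
```

The long grey plate now leans on the draining stand, and I handed the job in at about 9 s of the 38 s allowed. I lifted it straight out of the rack, carried it over tilted about 21.5°, set its foot behind the stop bar, released it and withdrew the gripper.

**Last checks, from the top camera (calibration good to about 2 mm):**
- **Centring:** the plate sits within 1 mm of the stand's middle along the panel.
- **Foot:** its front edge is about 1–2.5 mm behind the stop bar, so nearly touching rather than firmly against it.
- **Upper end:** it sits at y ≈ 70.5 mm in the stand's frame, against 71.9 mm expected for a full 22° lean on the panel's edge.
- **Squareness:** within about 1–2°.
- **Other things:** the side view shows both short plates still in the rack and the pink and green plates not moved. The gripper is well clear, and the wrist force was near zero.

No check failed. During the approach a rough reading of the foot edge suggested it was about 3° out of square. The overlay in both views and the final corner check did not bear that out.

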